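# Release a tube from a push-fit fitting

### The arm

A 6-joint arm with a two-finger parallel gripper is mounted at the origin on a cart in front of the work surface, level with it; the furniture and walls round the work are solid. World frame = base frame: x ahead of the robot, y to its left, z up, the work surface at z = 0. Lengths are in m, angles in rad, forces in N, time in s.
With the tool pointing down it reaches from about 0.425 to 1.125 m from the base axis. Payload 14.9 kg.
Tool frame: the origin (TCP) lies at the very end of the fingers, on their centre line; the grasp point (between the pads) lies 19 mm behind it; x points along the fingers, y is the direction in which the jaws open and shut, and the axes are right-handed (so a half turn about x gives the same grasp; the last joint's range is limited). The gripper opens to 91 mm and grips with 3 to 60 N. Pads are 32 mm wide; open, the fingers measure 118 mm over their backs; the gripper's body (76 mm by 178 mm) begins 60 mm behind the grasp point.
Start: joints at [-1.301, 0.379, 1.734, -0, 1.028, -0.033], TCP at [0.209, -0.668, 0.214] pointing down, gripper open.
Joint ranges: [-2.77, 2.77], [-0.74, 2.19], [0, 2.66], [-1.06, 4.2], [0.31, 2.87], [-3.08, 3.08]. Speed limits (rad/s): [1.89, 1.89, 2.39, 3.14, 3.14, 3.14].

### API

Orientations are given as a unit quaternion [w, x, y, z].
In Python, from workcell import env gives the robot as it stands.
- The arm moves only by the shell command python3 -m pendant 'ROWS'. ROWS is JSON, a list that holds one entry, the list of rows, each a list of 7 numbers: the shift along the tool's x, y, z in units of 0.25 m (1.0 is 0.25 m), then the turn, a rotation vector about the tool's x, y, z in units of 90 degrees (1.0 is 90 degrees), then the opening, from -1 (shut) to 1 (fully open). A call has exactly 5 rows; each row is the pose to reach, as a shift and turn from the pose commanded when the call began, along the tool's axes at that moment; what a row does not reach only later rows make up. A row lasts 1/12 s, in which the tool goes at most 41.7 mm and 7.16 degrees, less where a joint would pass 70% of its speed; a pose out of reach is approached as far as the arm can. A call with a number of a shift or a turn outside -1 to 1 is refused whole. A call with a gripper value outside its range is refused whole. The fingers move at their own pace and stop on an object; the grip force is fixed at half the most. Time passes only in rows, so rows that repeat a pose let the fingers close, or fill a call up. It gives the time, the measured TCP pose, the force and the opening at its end, in the units of the state.
- env.observe(): the state, without advancing time (a new reading comes with each control period).
- env.snapshot(name): name is "scene" or "top"; returns (picture, depth): 384x512x3 uint8, red, green, blue; 384x512 float32, m along the optical axis (not along the pixel's ray), 0 where there is no reading.
- env.get_calibration(name): a dict with "vertical_fov" (degrees; the focal length in pixels is half the picture's height over the tangent of half this angle, whatever the lens; pixels are square), "cx", "cy" (the principal point, pixels), "R" (3x3) and "t" (3): a world point X has camera coordinates R X + t. Camera axes: x right, y down, z forward; pixel columns grow to the right and rows downward; lengths in m; the calibration is good to about 2 mm. A picture is of the moment at which its call begins. get_calibration takes no time and is no camera call.
- env.sign_off(): hands the job in, once; it reports no verdict.
The state is a dict: "clock": time; "joint_pos": joint angles; "qvel": joint speeds; "joint_efforts": joint torques, N m; "tcp_pos": TCP position; "ee_rot": TCP orientation; "force": force on the tool from outside, world axes, zero at the start; "wrist_torque": the same for the moment, N m; "width": finger opening in m.
Only numpy, scipy, OpenCV 4.12 (cv2) and the standard library are available. Lean on these libraries where they do the work, as an engineer would, in place of code of your own. Each camera call takes 0.05 s, during which the arm holds its last target. There are 200 camera calls.

### The job

Press the blue release ring of the push-fit fitting down with the fingers and, while it is held down, draw the red-banded metal tube straight up out of the fitting, without ramming the ring (35 N at most) or tearing at the tube while its teeth still hold it. Then stand the tube upright, groove end down, in the empty hole of the wooden stand and let go. Leave the other tube, the masking tape, the stamp and the pen where they are.

Things in the scene. Friction and masses are not known exactly. Their poses are not given: they have to be found in the camera images.
- fitting: push-fit fitting, fixed to the bench: steel block 70x60x40 mm (x, y, z) with 20 mm screw lugs at its x ends and a brass port on its +y side; origin at the centre of its underside, z up. An upright bore on the origin's axis holds the tube. On top a round black head nut, 40 mm wide, carries the sprung blue release ring. Over 35 N of the fingers or 40 N of the tube on the fitting counts as damage
- ring_mean (a point): point on the bore axis 67 mm above the fitting's origin, the MEAN height of the raised ring's top. The ring is screwed on its sleeve by hand: the true height is up to 8 mm more or less, to be felt. Ring: 46 mm outside, 19 mm inside, flange 5 mm thick, flat top, round the tube. It goes down 8 mm to a hard stop against a spring (3 N at first, 9 N at the stop, plus 1 N per 10 mm/s) and comes up when let go
- bore_floor (a point): centre of the bore's floor, 10 mm above the fitting's origin. Teeth in the bore stand in the tube's groove: the tube rises only 1.5 mm. They let go while the ring is over 5 mm down; once the tube has then risen 4 mm they cannot bite again. Fingertips straddling the tube can hold the ring down, close on the tube and draw it up; the ring follows the tips up
- tube: the tube to take out: straight aluminium tube, 16 mm diameter, 104 mm long, 60 g, with a red band near its top and a 10 mm wide groove 12.5 mm above its foot; origin at the centre of its foot, z along it to the top. It stands upright in the fitting's bore, its foot on the bore's floor, its top 114 mm above the fitting's origin
- stand: wooden stand, fixed: block 150x60x55 mm (x, y, z), origin at the centre of its underside. Two round holes 20 mm wide and 40 mm deep with a 2 mm chamfer, 45 mm either side of its centre along its x axis; the hole floors are 15 mm above the origin
- stand_hole0 (a point): centre of the mouth of the stand's empty hole (at the stand's -x end), on its top face, 55 mm above the bench
- other_tube: another such tube with a yellow band, standing in the stand's other hole (+x end), its top 119 mm above the bench; to be left alone; origin at the centre of its foot
- masking_tape: roll of masking tape lying flat, 92 mm wide, 25 mm high; bystander; origin at the centre of its underside
- stamp: hand stamp with a turned wooden handle standing upright, 26x50x74 mm; bystander; origin at the centre of its underside
- pen: marker pen lying down, 17x135x16 mm, long side along its y; bystander; origin at the centre of its underside

How it is judged:
On the way, in this order (a step that is already met when the one before it is completed fails the run):
1. the fingers press on the ring with more than 4 N (contact force between the fingers and fitting above 4 N), for 0.1 s.
2. the tube is drawn up clear out of the fitting: its foot more than 80 mm above the fitting's underside (z of tube in the frame of fitting above 0.08 m), for 0.1 s.
At the end, for the whole second after the job is handed in: the red-banded tube stands, groove end down, on the floor of the stand's empty hole (foot within 6 mm of the hole's axis, no more than 4 mm above its floor, leaning less than 0.15 rad), released and at rest (horizontal distance between tube and stand_hole0 below 0.006 m and z of tube in the frame of stand between 0.01 and 0.019 m and angle between tube's own z axis and vertical below 0.15 rad and linear speed of tube below 0.02 m/s); the robot touches nothing.
It fails at once if the ring or fitting is rammed: the fingers press on the fitting with more than 35 N (contact force between the fingers and fitting above 35 N).
It fails at once if the tube is torn at: more than 40 N between the tube and the fitting (contact force between tube and fitting above 40 N).
It fails at once if the other tube is shifted by more than 15 mm (distance of other_tube from where it was at the start of the episode above 0.015 m).
It fails at once if a bystander (masking tape, stamp, pen) is shifted by more than 30 mm (distance of any of masking_tape, stamp, pen from where it was at the start of the episode above 0.03 m).
It also fails if it takes over 61 s, if anything falls off the work surface, if the arm or the gripper's body presses on something with over 40 N, if the wrist force passes 120 N, or if a joint passes its speed limit or range.

## Working session

There is one attempt and no reset: what is moved stays moved. The work goes in short steps, Python scripts to look and compute and a shell command to move; the robot and the scene stay as the last step left them, time stands still between calls to the robot, and variables do not carry over. Pictures are saved under pics/ and viewed, about 8 in all and at most 12, crops included, and the job is handed in when it is done.

```bash
mkdir -p pics; python3 - <<'E'
from workcell import env
import cv2,numpy as np
s=env.observe(); print({k:np.round(v,3) for k,v in s.items()})
for n in("top","scene"):
    p,d=env.snapshot(n); cv2.imwrite(f"pics/{n}0.png",p[:,:,::-1]); np.savez(f"{n}0.npz",p=p,d=d)
    print(n,env.get_calibration(n))
E
```

```text
{'clock': np.float64(0.0), 'joint_pos': array([-1.301,  0.379,  1.735,  0.   ,  1.029, -0.033]), 'qvel': array([-0.   , -0.001,  0.   ,  0.   ,  0.   , -0.001]), 'joint_efforts': array([ 0.0000e+00, -7.6374e+01, -4.3436e+01,  6.5000e-02,  4.2000e-02,
       -0.0000e+00]), 'tcp_pos': array([ 0.209, -0.668,  0.213]), 'ee_rot': array([-0.106, -0.699, -0.107,  0.699]), 'force': array([ 0.234,  0.615, -0.036]), 'wrist_torque': array([-0.013,  0.009, -0.054]), 'width': np.float64(0.091)}
top {'vertical_fov': 45.08425169240484, 'cx': 256.51338085676207, 'cy': 191.69079494253904, 'R': array([[-0.01211903, -0.99984596,  0.01269585],
       [-0.98964338,  0.01017721, -0.14318658],
       [ 0.14303531, -0.01429964, -0.98961428]]), 't': array([0.1054615 , 0.56125211, 1.25880901])}
scene {'vertical_fov': 57.79106171300322, 'cx': 250.43477131602356, 'cy': 195.74203382854526, 'R': array([[-0.9111156 , -0.41167567,  0.01978666],
       [-0.25319416,  0.52119359, -0.81501531],
       [ 0.3252093 , -0.74758303, -0.57910149]]), 't': array([0.55570228, 0.16049569, 0.90053871])}
```

View pics/top0.png

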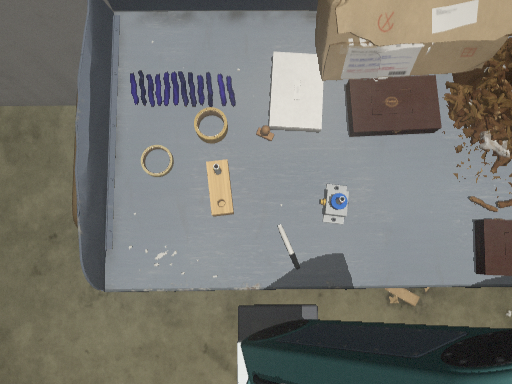

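View pics/scene0.png

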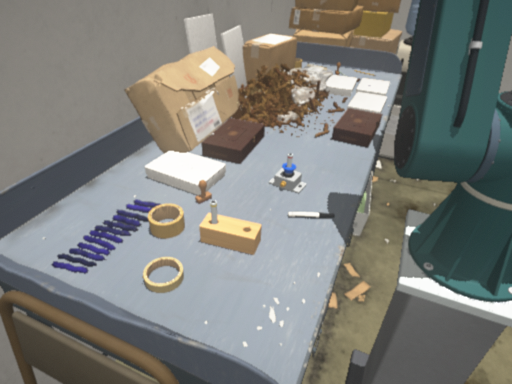

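The top view shows the fitting at about (338,202), with its ring and port, and the stand at (220,187). The stand's empty hole is at (221,203) and the yellow tube at (216,169). The scene view shows the fitting at (289,175) and the stand at (230,232).

```bash
cat > h.py <<'E'
import numpy as np,cv2
from workcell import env
def cal(n):
    c=env.get_calibration(n); f=192/np.tan(np.radians(c["vertical_fov"]/2)); return c,f
def ray(n,u,v):
    c,f=cal(n); R=np.array(c["R"]);t=np.array(c["t"])
    return -R.T@t, R.T@np.array([(u-c["cx"])/f,(v-c["cy"])/f,1])
def onz(n,u,v,z):
    o,d=ray(n,u,v); return o+d*(z-o[2])/d[2]
def tri(a,b):
    (o1,d1),(o2,d2)=a,b
    s=np.linalg.lstsq(np.c_[d1,-d2],o2-o1,rcond=None)[0]
    p,q=o1+s[0]*d1,o2+s[1]*d2; return (p+q)/2,np.linalg.norm(p-q)
def proj(n,X):
    c,f=cal(n); x=np.array(c["R"])@X+c["t"]; return f*x[0]/x[2]+c["cx"],f*x[1]/x[2]+c["cy"]
E
python3 - <<'E'
from h import *
for n,roi in(("top",(315,180,360,228)),("scene",(265,140,320,200))):
    z=np.load(n+"0.npz");p,d=z["p"],z["d"]
    hsv=cv2.cvtColor(p,cv2.COLOR_RGB2HSV);m=cv2.inRange(hsv,(100,140,80),(125,255,255))
    x0,y0,x1,y1=roi;k=np.zeros_like(m);k[y0:y1,x0:x1]=m[y0:y1,x0:x1]
    ys,xs=np.nonzero(k);u,v=xs.mean(),ys.mean();print(n,"blue",len(xs),u,v,xs.min(),xs.max(),ys.min(),ys.max(), "bb mid onz.067",onz(n,(xs.min()+xs.max())/2,(ys.min()+ys.max())/2,.067).round(4))
    c,f=cal(n);R=np.array(c["R"]);
    P=[R.T@(np.array([(a-c["cx"])/f*d[b,a],(b-c["cy"])/f*d[b,a],d[b,a]])-c["t"]) for a,b in zip(xs,ys) if d[b,a]>0]
    P=np.array(P);print(" depth z pct",np.percentile(P[:,2],[10,50,70,90]).round(4),"xy",np.median(P,0).round(4))
t=np.load("top0.npz")["p"];s=np.load("scene0.npz")["p"]
A=cv2.resize(t[175:230,310:365],(390,390),interpolation=cv2.INTER_CUBIC);B=cv2.resize(t[150:225,190:245],(286,390),interpolation=cv2.INTER_CUBIC)
C=np.hstack([A,B]);D=cv2.resize(s[145:200,190:320],(676,286))[:, :]
cv2.imwrite("pics/crop.png",cv2.resize(C,None,fx=1,fy=1)[:,:,::-1])
E
```

```text
top blue 121 337.73553719008265 201.64462809917356 331 346 194 208 bb mid onz.067 [ 0.5303 -0.1253  0.067 ]
 depth z pct [0.0685 0.0723 0.0732 0.0754] xy [ 0.5248 -0.1201  0.0723]
scene blue 61 288.672131147541 167.70491803278688 283 295 164 171 bb mid onz.067 [ 0.5293 -0.1212  0.067 ]
 depth z pct [0.0617 0.0725 0.0729 0.0736] xy [ 0.525  -0.1114  0.0725]
```

View pics/crop.png

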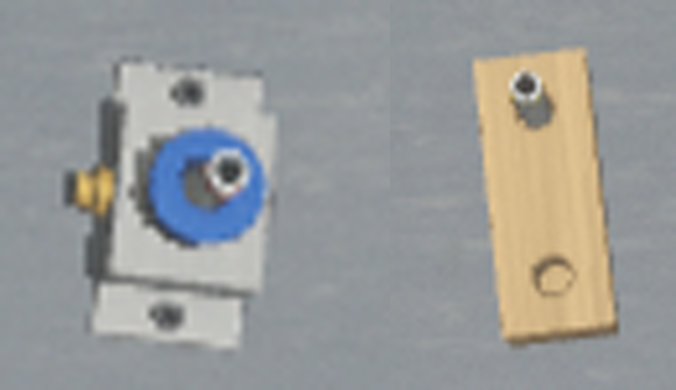

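The crop shows the fitting nearly axis-aligned. In full-picture pixels, the ring centre is at about (338.7,200.7), the tube top at (341.6,198.8), the empty hole at (221.2,202.6) and the other tube's top at (215.5,165.8).

```bash
python3 - <<'E'
from h import *
print("ring",onz("top",338.7,200.7,.0725).round(4))
a=onz("top",341.65,198.8,.114);print("tube top",a.round(4))
h=onz("top",221.2,202.6,.055);o=onz("top",215.5,165.8,.119);print("hole",h.round(4),"other",o.round(4),"dist",np.linalg.norm((h-o)[:2]))
K=[onz("top",190+(x-390)/5.2-.5,150+y/5.2-.5,.055) for x,y in((473,60),(583,48),(617,327),(507,337))]
K=np.array(K);print(K.round(4),"centre",K.mean(0),np.linalg.norm(np.diff(K,axis=0),axis=1))
L=[onz("top",310+x*55/390-.5,175+y*55/390-.5,z) for x,y,z in((187,92,.02),(166,315,.02))];print("lugs",np.round(L,4),np.mean(L,0))
# scene projections for check
for X in (a,o,h,[a[0],a[1],.0725]): print(np.round(proj("scene",np.array(X)),1))
q=env.observe()["ee_rot"]
from scipy.spatial.transform import Rotation as Ro
print(Ro.from_quat(np.r_[q[1:],q[0]]).as_matrix().round(3))
s=np.load("scene0.npz")["p"]
A=cv2.resize(s[140:200,255:325],(460,394),interpolation=cv2.INTER_CUBIC);B=cv2.resize(s[190:260,190:270],(340,298),interpolation=cv2.INTER_CUBIC)
C=np.zeros((394,800,3),np.uint8);C[:,:460]=A;C[:298,460:]=B;cv2.imwrite("pics/crop2.png",C[:,:,::-1])
E
```

```text
ring [ 0.5305 -0.1248  0.0725]
tube top [ 0.5303 -0.1248  0.114 ]
hole [0.5308 0.1973 0.055 ] other [0.6214 0.2083 0.119 ] dist 0.09135221616542387
[[0.6483 0.2411 0.055 ]
 [0.6543 0.182  0.055 ]
 [0.5033 0.1644 0.055 ]
 [0.4986 0.2226 0.055 ]] centre [0.57610758 0.20253294 0.055     ] [0.05943995 0.15205678 0.05837157]
lugs [[ 0.5751 -0.1283  0.02  ]
 [ 0.4851 -0.1166  0.02  ]] [ 0.53009962 -0.12240944  0.02      ]
[290.3 154.1]
[213.2 201.6]
[247.3 228.5]
[289.2 165.5]
[[-0.     0.298 -0.955]
 [ 0.001 -0.955 -0.298]
 [-1.    -0.001 -0.   ]]
```

View pics/crop2.png

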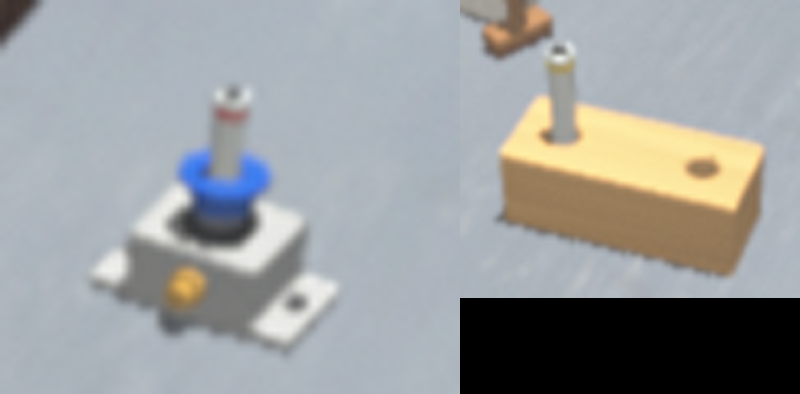

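The two views agree within 2 mm on the tube at (0.530, -0.125), the hole at (0.531, 0.197) and the ring top at about 0.0725. The hole spacing comes out at 91 mm, against 90 expected. I'll fly to above the tube.

```bash
python3 -m pendant '[[[0,-0.05,-0.055,0,0,0,-0.34],[0,-0.13,-0.14,0,0,0,-0.34],[0,-0.23,-0.25,0,0,0,-0.34],[0,-0.33,-0.36,0,0,0,-0.34],[0,-0.423,-0.4685,0,0,0,-0.34]]]'
python3 -m pendant '[[[0,-0.085,-0.094,0,0,0,-0.34],[0,-0.17,-0.188,0,0,0,-0.34],[0,-0.254,-0.282,0,0,0,-0.34],[0,-0.338,-0.375,0,0,0,-0.34],[0,-0.423,-0.4685,0,0,0,-0.34]]]'
python3 -m pendant '[[[0,-0.085,-0.094,0,0,0,-0.34],[0,-0.17,-0.188,0,0,0,-0.34],[0,-0.254,-0.282,0,0,0,-0.34],[0,-0.338,-0.375,0,0,0,-0.34],[0,-0.423,-0.4685,0,0,0,-0.34]]]'
python3 -m pendant '[[[0,-0.1,-0.11,0,0,0,-0.34],[0,-0.2,-0.22,0,0,0,-0.34],[0,-0.3,-0.33,0,0,0,-0.34],[0,-0.38,-0.42,0,0,0,-0.34],[0,-0.423,-0.4685,0,0,0,-0.34]]]'
python3 -m pendant '[[[0.1,0,0,0,0,0,-0.34],[0.2,0,0,0,0,0,-0.34],[0.24,0,0,0,0,0,-0.34],[0.24,0,0,0,0,0,-0.34],[0.24,0,0,0,0,0,-0.34]]]'
python3 - <<'E'
from h import *
from scipy.spatial.transform import Rotation as Ro
o=env.observe();q=o["ee_rot"];R=Ro.from_quat(np.r_[q[1:],q[0]]).as_matrix()
print(o["tcp_pos"].round(4),R.round(4),o["force"].round(2),o["width"],o["joint_pos"].round(2))
print("tool delta units to axis",(R.T@(np.array([.5303,-.1248,.1]) -o["tcp_pos"])/.25).round(3))
p,d=env.snapshot("scene");np.savez("s1.npz",p=p,d=d)
cv2.imwrite("pics/s1.png",cv2.resize(p[90:210,220:380],(800,600),interpolation=cv2.INTER_CUBIC)[:,:,::-1])
for X in([.5303,-.1248,.114],o["tcp_pos"]):print(np.round(proj("scene",np.array(X)),1))
E
```

```text
clock: 0.52
tcp_pos: [0.2892, -0.5305, 0.2135]
ee_rot: [-0.106, -0.699, -0.107, 0.699]
force: [-0.4, -0.7, -0.2]
width: 0.0608
clock: 0.93
tcp_pos: [0.3696, -0.3949, 0.2138]
ee_rot: [-0.107, -0.699, -0.107, 0.699]
force: [0.0, -0.5, 0.3]
width: 0.0306
clock: 1.35
tcp_pos: [0.4499, -0.2591, 0.2139]
ee_rot: [-0.107, -0.699, -0.107, 0.699]
force: [0.2, -1.6, -0.9]
width: 0.0303
clock: 1.77
tcp_pos: [0.5309, -0.1221, 0.2138]
ee_rot: [0.107, 0.699, 0.107, -0.699]
force: [0.2, -0.8, 0.0]
width: 0.0303
clock: 2.18
tcp_pos: [0.5296, -0.1248, 0.154]
ee_rot: [-0.106, -0.699, -0.107, 0.699]
force: [0.2, -0.1, 0.5]
width: 0.0305
[ 0.5296 -0.1248  0.154 ] [[-1.000e-03  2.979e-01 -9.546e-01]
 [ 3.000e-04 -9.546e-01 -2.979e-01]
 [-1.000e+00 -6.000e-04  9.000e-04]] [ 0.25 -0.06  0.46] 0.03045236778935448 [-0.27  0.22  2.08 -0.    0.84  0.99]
tool delta units to axis [ 0.216  0.001 -0.003]
[290.3 154.1]
[291.7 142.7]
```

View pics/s1.png

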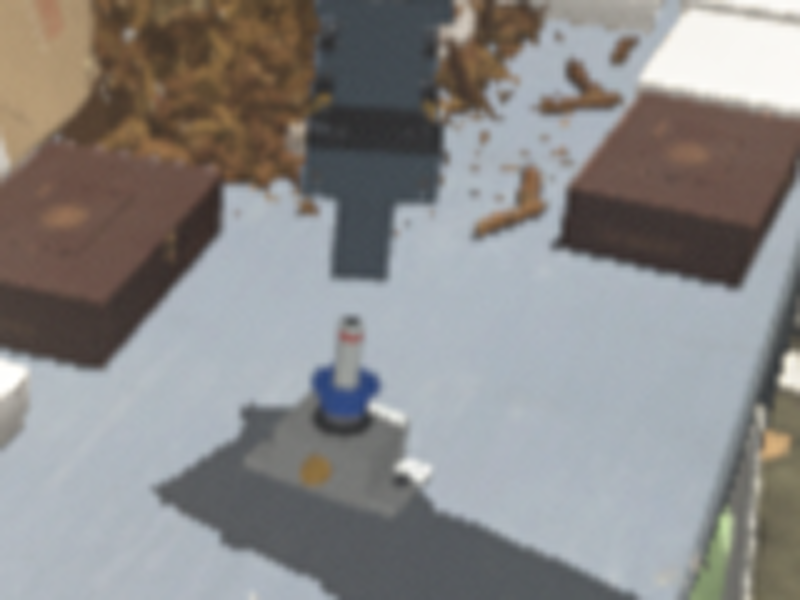

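In the close view the near finger's tip is centred over the tube, at crop pixels (360,278) against (349,320), which matches the projected positions. I'll straddle the tube, then feel for the ring.

```bash
python3 -m pendant '[[[0.06,0,-0.003,0,0,0,-0.34],[0.12,0,-0.003,0,0,0,-0.34],[0.17,0,-0.003,0,0,0,-0.34],[0.21,0,-0.003,0,0,0,-0.34],[0.23,0,-0.003,0,0,0,-0.34]]]'
python3 -m pendant '[[[0.015,0,0,0,0,0,-0.34],[0.03,0,0,0,0,0,-0.34],[0.045,0,0,0,0,0,-0.34],[0.056,0,0,0,0,0,-0.34],[0.056,0,0,0,0,0,-0.34]]]'
python3 -m pendant '[[[0.002,0,0,0,0,0,-0.34],[0.004,0,0,0,0,0,-0.34],[0.006,0,0,0,0,0,-0.34],[0.008,0,0,0,0,0,-0.34],[0.012,0,0,0,0,0,-0.34]]]'
```

```text
clock: 2.65
tcp_pos: [0.5303, -0.1246, 0.0958]
ee_rot: [-0.107, -0.699, -0.107, 0.699]
force: [-0.2, -0.3, -0.5]
width: 0.0305
clock: 3.07
tcp_pos: [0.5304, -0.1245, 0.0821]
ee_rot: [-0.107, -0.699, -0.107, 0.699]
force: [-0.6, -0.1, -0.7]
width: 0.0299
clock: 3.48
tcp_pos: [0.5306, -0.1245, 0.0795]
ee_rot: [0.107, 0.699, 0.107, -0.699]
force: [0.4, 0.3, 0.8]
width: 0.0304
```

```bash
python3 -m pendant '[[[0.003,0,0,0,0,0,-0.34],[0.006,0,0,0,0,0,-0.34],[0.009,0,0,0,0,0,-0.34],[0.012,0,0,0,0,0,-0.34],[0.012,0,0,0,0,0,-0.34]]]'
python3 -m pendant '[[[0.002,0,0,0,0,0,-0.34],[0.004,0,0,0,0,0,-0.34],[0.006,0,0,0,0,0,-0.34],[0.008,0,0,0,0,0,-0.34],[0.008,0,0,0,0,0,-0.34]]]'
python3 -m pendant '[[[0.002,0,0,0,0,0,-0.34],[0.004,0,0,0,0,0,-0.34],[0.006,0,0,0,0,0,-0.34],[0.008,0,0,0,0,0,-0.34],[0.008,0,0,0,0,0,-0.34]]]'
python3 -m pendant '[[[0.002,0,0,0,0,0,-0.34],[0.004,0,0,0,0,0,-0.34],[0.006,0,0,0,0,0,-0.34],[0.008,0,0,0,0,0,-0.34],[0.008,0,0,0,0,0,-0.34]]]'
```

```text
clock: 3.9
tcp_pos: [0.5304, -0.1245, 0.0762]
ee_rot: [-0.107, -0.699, -0.107, 0.699]
force: [0.2, -0.5, -0.5]
width: 0.0301
clock: 4.32
tcp_pos: [0.5305, -0.1245, 0.0743]
ee_rot: [-0.107, -0.699, -0.107, 0.699]
force: [-0.3, -0.3, -0.4]
width: 0.0303
clock: 4.73
tcp_pos: [0.5304, -0.1245, 0.0723]
ee_rot: [-0.107, -0.699, -0.107, 0.699]
force: [-0.4, 0.2, 0.8]
width: 0.0303
clock: 5.15
tcp_pos: [0.5305, -0.1245, 0.0704]
ee_rot: [0.107, 0.699, 0.107, -0.699]
force: [-0.8, 0.5, 2.3]
width: 0.0302
```

```bash
python3 -m pendant '[[[0.002,0,0,0,0,0,-0.34],[0.004,0,0,0,0,0,-0.34],[0.004,0,0,0,0,0,-0.34],[0.004,0,0,0,0,0,-0.34],[0.004,0,0,0,0,0,-0.34]]]'
python3 -m pendant '[[[0.002,0,0,0,0,0,-0.34],[0.004,0,0,0,0,0,-0.34],[0.006,0,0,0,0,0,-0.34],[0.008,0,0,0,0,0,-0.34],[0.008,0,0,0,0,0,-0.34]]]'
```

```text
clock: 5.57
tcp_pos: [0.5306, -0.1245, 0.0695]
ee_rot: [0.107, 0.699, 0.107, -0.699]
force: [0.2, -0.5, 4.1]
width: 0.0302
clock: 5.98
tcp_pos: [0.5306, -0.1245, 0.0674]
ee_rot: [0.107, 0.699, 0.107, -0.699]
force: [-0.9, 0.3, 5.2]
width: 0.0302
```

```bash
python3 -m pendant '[[[0.002,0,0,0,0,0,-0.34],[0.004,0,0,0,0,0,-0.34],[0.006,0,0,0,0,0,-0.34],[0.008,0,0,0,0,0,-0.34],[0.008,0,0,0,0,0,-0.34]]]'
python3 -m pendant '[[[0.002,0,0,0,0,0,-0.34],[0.004,0,0,0,0,0,-0.34],[0.005,0,0,0,0,0,-0.34],[0.005,0,0,0,0,0,-0.34],[0.005,0,0,0,0,0,-0.34]]]'
```

```text
clock: 6.4
tcp_pos: [0.5306, -0.1245, 0.0655]
ee_rot: [0.107, 0.699, 0.107, -0.699]
force: [-0.7, 0.1, 7.1]
width: 0.0299
clock: 6.82
tcp_pos: [0.5306, -0.1245, 0.0643]
ee_rot: [0.107, 0.699, 0.107, -0.699]
force: [-1.5, 0.8, 7.7]
width: 0.03
```

The force climbs about 0.75 N/mm, so the raised ring top was near 0.071 and the stop should be near TCP 0.063. I'll press gently to the stop before closing.

```bash
python3 -m pendant '[[[0.002,0,0,0,0,0,-0.34],[0.003,0,0,0,0,0,-0.34],[0.003,0,0,0,0,0,-0.34],[0.003,0,0,0,0,0,-0.34],[0.003,0,0,0,0,0,-0.34]]]'
python3 -m pendant '[[[0.002,0,0,0,0,0,-0.34],[0.002,0,0,0,0,0,-0.34],[0.002,0,0,0,0,0,-0.34],[0.002,0,0,0,0,0,-0.34],[0.002,0,0,0,0,0,-0.34]]]'
```

```text
clock: 7.23
tcp_pos: [0.5306, -0.1245, 0.0636]
ee_rot: [0.107, 0.699, 0.107, -0.699]
force: [-2.2, 0.3, 8.3]
width: 0.0299
clock: 7.65
tcp_pos: [0.5307, -0.1245, 0.0635]
ee_rot: [0.107, 0.699, 0.107, -0.699]
force: [-4.0, 1.3, 16.4]
width: 0.0301
```

The stop is at TCP z of about 0.0635, with 16 N on the ring. Closing on the tube.

```bash
python3 -m pendant '[[[0,0,0,0,0,0,-1],[0,0,0,0,0,0,-1],[0,0,0,0,0,0,-1],[0,0,0,0,0,0,-1],[0,0,0,0,0,0,-1]]]'; python3 -m pendant '[[[0,0,0,0,0,0,-1],[0,0,0,0,0,0,-1],[0,0,0,0,0,0,-1],[0,0,0,0,0,0,-1],[0,0,0,0,0,0,-1]]]'
```

```text
clock: 8.07
tcp_pos: [0.5312, -0.1246, 0.0635]
ee_rot: [0.107, 0.699, 0.106, -0.699]
force: [-1.1, 2.7, 12.4]
width: 0.0156
clock: 8.48
tcp_pos: [0.5312, -0.1246, 0.0636]
ee_rot: [0.107, 0.699, 0.106, -0.699]
force: [-0.7, 1.4, 11.7]
width: 0.0158
```

Gripped, with a width of 15.8 mm. The ring follows the tips, so a plain 4 mm lift would let it rise past the 5 mm release point. I'll raise while tilting about the jaw axis, pivoting at the grip, so the lower pad corners keep the ring down.

```bash
python3 -m pendant '[[[-0.005,0,-0.0053,0,0.0444,0,-1],[-0.0107,0,-0.0106,0,0.0889,0,-1],[-0.0169,0,-0.0158,0,0.1333,0,-1],[-0.0238,0,-0.0209,0,0.1778,0,-1],[-0.027,0,-0.0209,0,0.1778,0,-1]]]'
```

```text
clock: 8.9
tcp_pos: [0.5344, -0.1233, 0.0692]
ee_rot: [0.091, 0.791, 0.12, -0.593]
force: [4.4, 3.1, -3.4]
width: 0.0153
```

```bash
python3 - <<'E'
from h import *
from scipy.spatial.transform import Rotation as Ro
o=env.observe();q=o["ee_rot"];R=Ro.from_quat(np.r_[q[1:],q[0]]).as_matrix();print(R.round(3),o["force"],o["wrist_torque"])
p,d=env.snapshot("scene");np.savez("s2.npz",p=p,d=d)
cv2.imwrite("pics/s2.png",cv2.resize(p[120:200,250:330],(600,600),interpolation=cv2.INTER_CUBIC)[:,:,::-1])
E
```

```text
[[ 0.267  0.298 -0.917]
 [ 0.083 -0.955 -0.286]
 [-0.96   0.    -0.279]] [ 4.43035668  3.05204707 -3.4008099 ] [0.24525284 0.06534545 0.07877801]
```

View pics/s2.png

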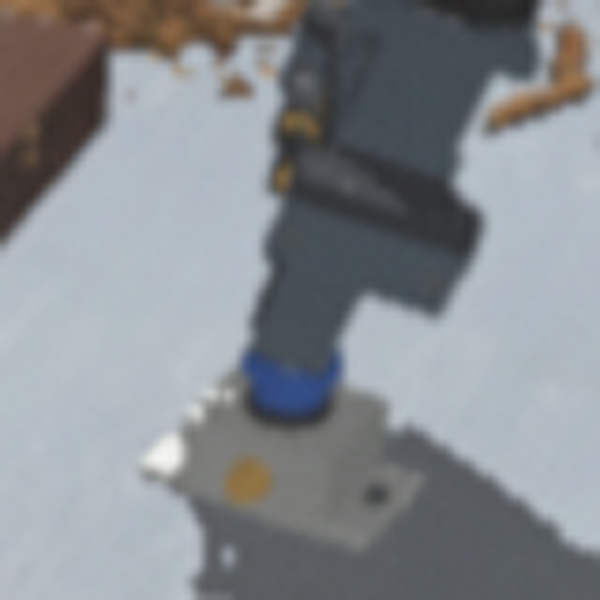

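The view shows the tool tilted with its lower corner on the ring, at crop pixel (290,370). The tube itself is hidden. Next is a small test lift straight up.

```bash
python3 -m pendant '[[[-0.0019,0,-0.0006,0,0,0,-1],[-0.0038,0,-0.0011,0,0,0,-1],[-0.0058,0,-0.0017,0,0,0,-1],[-0.0077,0,-0.0022,0,0,0,-1],[-0.0077,0,-0.0022,0,0,0,-1]]]'
```

```text
clock: 9.37
tcp_pos: [0.5349, -0.1229, 0.0711]
ee_rot: [0.091, 0.789, 0.121, -0.596]
force: [-5.0, -7.4, -0.7]
width: 0.0152
```

The pull did not grow, so the tube seems free. Continuing up.

```bash
python3 -m pendant '[[[-0.004,0,-0.0012,0,0,0,-1],[-0.008,0,-0.0023,0,0,0,-1],[-0.012,0,-0.0035,0,0,0,-1],[-0.016,0,-0.0046,0,0,0,-1],[-0.016,0,-0.0046,0,0,0,-1]]]'
python3 -m pendant '[[[-0.006,0,-0.0017,0,0,0,-1],[-0.012,0,-0.0035,0,0,0,-1],[-0.02,0,-0.0058,0,0,0,-1],[-0.03,0,-0.0087,0,0,0,-1],[-0.03,0,-0.0087,0,0,0,-1]]]'
```

```text
clock: 9.78
tcp_pos: [0.5348, -0.1228, 0.075]
ee_rot: [0.091, 0.789, 0.121, -0.596]
force: [-3.2, -5.2, -5.8]
width: 0.0152
clock: 10.2
tcp_pos: [0.5349, -0.1227, 0.0832]
ee_rot: [0.091, 0.789, 0.121, -0.596]
force: [-6.7, -5.2, 2.8]
width: 0.0152
```

```bash
python3 -m pendant '[[[-0.0002,0,0.0053,0,-0.045,0,-1],[-0.0007,0,0.0106,0,-0.09,0,-1],[-0.0017,0,0.0158,0,-0.135,0,-1],[-0.003,0,0.0209,0,-0.18,0,-1],[-0.003,0,0.0209,0,-0.18,0,-1]]]'
python3 -m pendant '[[[-0.02,0,0,0,0,0,-1],[-0.04,0,0,0,0,0,-1],[-0.06,0,0,0,0,0,-1],[-0.08,0,0,0,0,0,-1],[-0.08,0,0,0,0,0,-1]]]'
python3 - <<'E'
from h import *
p,d=env.snapshot("scene");np.savez("s3.npz",p=p,d=d)
cv2.imwrite("pics/s3.png",cv2.resize(p[100:200,240:340],(600,600),interpolation=cv2.INTER_CUBIC)[:,:,::-1])
E
```

```text
clock: 10.62
tcp_pos: [0.5329, -0.1243, 0.0837]
ee_rot: [-0.108, -0.697, -0.106, 0.701]
force: [-0.6, 0.5, 9.4]
width: 0.0155
clock: 11.03
tcp_pos: [0.5311, -0.1246, 0.1041]
ee_rot: [-0.107, -0.698, -0.106, 0.7]
force: [3.0, 2.2, 2.5]
width: 0.0153
```

View pics/s3.png

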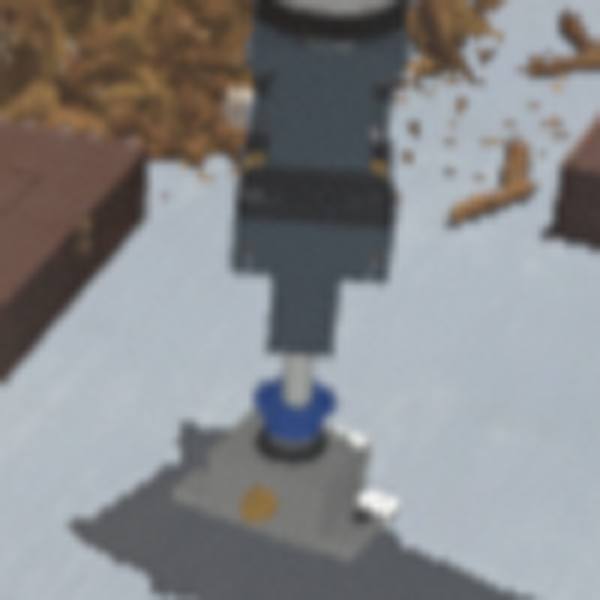

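The tube shows between the tips and the ring, at crop pixel (298,380), and it is still gripped at width 15 mm. I'll lift it clear.

```bash
python3 -m pendant '[[[-0.02,0,0,0,0,0,-1],[-0.05,0,0,0,0,0,-1],[-0.08,0,0,0,0,0,-1],[-0.11,0,0,0,0,0,-1],[-0.13,0,0,0,0,0,-1]]]'
python3 -m pendant '[[[-0.05,0,0,0,0,0,-1],[-0.1,0,0,0,0,0,-1],[-0.15,0,0,0,0,0,-1],[-0.18,0,0,0,0,0,-1],[-0.18,0,0,0,0,0,-1]]]'
python3 - <<'E'
from h import *
from scipy.spatial.transform import Rotation as Ro
o=env.observe();q=o["ee_rot"];R=Ro.from_quat(np.r_[q[1:],q[0]]).as_matrix();print(R.round(3),o["force"].round(2),o["tcp_pos"])
p,d=env.snapshot("scene");np.savez("s4.npz",p=p,d=d)
cv2.imwrite("pics/s4.png",cv2.resize(p[90:190,240:340],(600,600),interpolation=cv2.INTER_CUBIC)[:,:,::-1])
E
```

```text
clock: 11.5
tcp_pos: [0.5302, -0.1245, 0.1358]
ee_rot: [-0.107, -0.697, -0.106, 0.701]
force: [0.0, -0.3, -0.6]
width: 0.0152
clock: 11.92
tcp_pos: [0.5318, -0.1247, 0.1827]
ee_rot: [-0.107, -0.699, -0.106, 0.699]
force: [0.3, 0.2, -0.6]
width: 0.0154
[[-0.     0.298 -0.955]
 [-0.002 -0.955 -0.298]
 [-1.     0.002  0.001]] [ 0.26  0.21 -0.61] [ 0.53179773 -0.12468428  0.18265259]
```

View pics/s4.png

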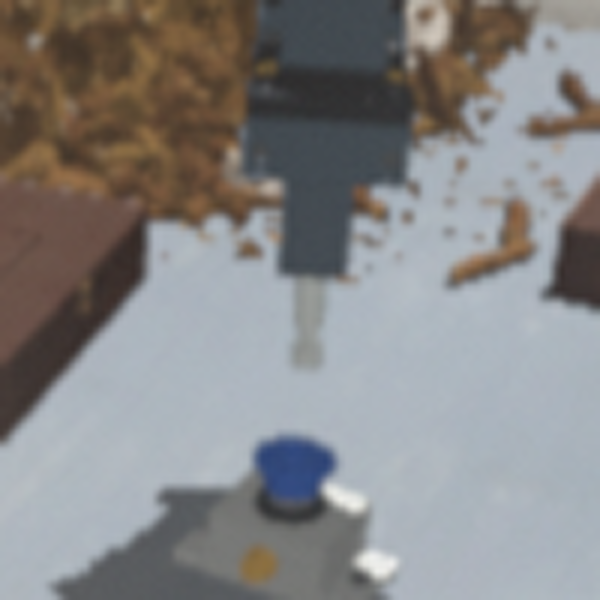

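The tube is out. It hangs below the tips, from crop pixel (313,277) to its foot at (306,365), with the groove visible. I'll work out the foot position and lean.

```bash
python3 - <<'E'
from h import *
T=env.observe()["tcp_pos"]
for h in(0,45,50,54,58): print(h,(np.array(proj("scene",T-[0,0,h/1000]))-[240,90])*6+2.5)
p=np.load("s4.npz")["p"];g=p[130:158,280:302].astype(int)
# tube centre per row: mask brighter/greyer vs bluish bench
sat=g[:,:,2]-g[:,:,0]
for r in range(6,24): 
    w=np.nonzero(sat[r]<16)[0]; print(r+130,(w.mean()+280).round(2) if len(w) else None,len(w),end=' | ')
H=np.array([.531,.1973]);d=np.r_[H-T[:2],0];print("\nto hole",d)
from scipy.spatial.transform import Rotation as Ro
q=env.observe()["ee_rot"];R=Ro.from_quat(np.r_[q[1:],q[0]]).as_matrix();print((R.T@d/.25).round(4))
E
```

```text
0 [313.81590528 269.35849285]
45 [306.1462565  348.56857566]
50 [305.31670563 357.13595533]
54 [304.65623071 363.95716379]
58 [303.99855046 370.74950961]
136 294.0 13 | 137 293.36 11 | 138 291.0 7 | 139 291.0 7 | 140 291.0 7 | 141 291.0 7 | 142 290.5 6 | 143 291.0 5 | 144 291.0 5 | 145 291.0 5 | 146 290.5 6 | 147 290.5 6 | 148 290.5 6 | 149 291.0 7 | 150 290.5 6 | 151 290.5 6 | 152 291.5 2 | 153 298.0 1 | 
to hole [-0.00033119  0.3218413   0.        ]
[-0.002  -1.2292 -0.3826]
```

The foot is about 53–54 mm below the TCP, and the tube is vertical within a pixel. Carrying it to above the hole.

```bash
python3 -m pendant '[[[0,-0.05,-0.016,0,0,0,-1],[0,-0.15,-0.047,0,0,0,-1],[0,-0.28,-0.087,0,0,0,-1],[0,-0.42,-0.131,0,0,0,-1],[0,-0.56,-0.174,0,0,0,-1]]]'
python3 -m pendant '[[[0,-0.14,-0.044,0,0,0,-1],[0,-0.28,-0.087,0,0,0,-1],[0,-0.42,-0.131,0,0,0,-1],[0,-0.52,-0.162,0,0,0,-1],[0,-0.6,-0.187,0,0,0,-1]]]'
python3 -m pendant '[[[0.05,-0.045,-0.014,0,0,0,-1],[0.1,-0.069,-0.0216,0,0,0,-1],[0.15,-0.069,-0.0216,0,0,0,-1],[0.17,-0.069,-0.0216,0,0,0,-1],[0.17,-0.069,-0.0216,0,0,0,-1]]]'
python3 - <<'E'
from h import *
from scipy.spatial.transform import Rotation as Ro
o=env.observe();T=o["tcp_pos"];q=o["ee_rot"];R=Ro.from_quat(np.r_[q[1:],q[0]]).as_matrix();print(R.round(3),o["force"].round(2),T,(R.T@(np.array([.531,.1973,T[2]])-T)/.25).round(4))
p,d=env.snapshot("scene");np.savez("s5.npz",p=p,d=d)
cv2.imwrite("pics/s5.png",cv2.resize(p[170:250,190:270],(600,600),interpolation=cv2.INTER_CUBIC)[:,:,::-1])
for X in ([.531,.1973,.055],T,T-[0,0,.054]):print(((np.array(proj("scene",np.array(X)))-[190,170])*7.5+3.2).round(1))
E
```

```text
clock: 12.38
tcp_pos: [0.5297, 0.0241, 0.1796]
ee_rot: [-0.106, -0.697, -0.106, 0.701]
force: [0.2, -0.3, -1.3]
width: 0.0157
clock: 12.8
tcp_pos: [0.5294, 0.1821, 0.1794]
ee_rot: [-0.107, -0.697, -0.107, 0.701]
force: [-0.1, -0.4, -0.5]
width: 0.0157
clock: 13.22
tcp_pos: [0.5291, 0.196, 0.1352]
ee_rot: [-0.107, -0.697, -0.106, 0.702]
force: [0.4, -0.3, -0.1]
width: 0.0154
[[-0.007  0.297 -0.955]
 [-0.002 -0.955 -0.297]
 [-1.     0.     0.007]] [ 0.39 -0.3  -0.07] [0.52908384 0.19603831 0.13519942] [-0.0001 -0.0025 -0.0088]
[432.4 441.6]
[443.  253.3]
[440.3 381.9]
```

View pics/s5.png

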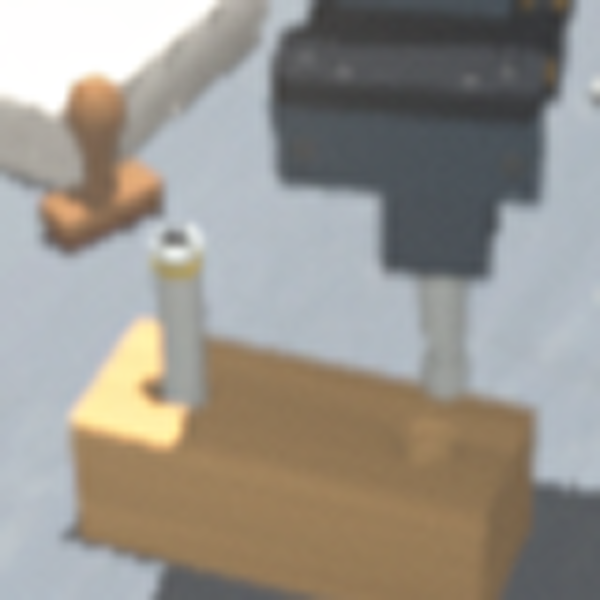

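The view shows the hole at crop (432,441) and the foot at (443,387). Correcting about 2.5 mm in +x and 1.3 mm in +y puts the foot over it, and then I'll lower while watching the force.

```bash
python3 -m pendant '[[[0,-0.002,-0.011,0,0,0,-1],[0.03,-0.002,-0.011,0,0,0,-1],[0.06,-0.002,-0.011,0,0,0,-1],[0.085,-0.002,-0.011,0,0,0,-1],[0.085,-0.002,-0.011,0,0,0,-1]]]'
python3 -m pendant '[[[0.006,0,0,0,0,0,-1],[0.012,0,0,0,0,0,-1],[0.018,0,0,0,0,0,-1],[0.024,0,0,0,0,0,-1],[0.024,0,0,0,0,0,-1]]]'
```

```text
clock: 13.68
tcp_pos: [0.532, 0.1982, 0.1148]
ee_rot: [-0.107, -0.697, -0.106, 0.701]
force: [0.7, -0.2, -0.9]
width: 0.0154
clock: 14.1
tcp_pos: [0.5327, 0.1987, 0.1102]
ee_rot: [-0.107, -0.698, -0.106, 0.7]
force: [-0.8, 0.5, -0.2]
width: 0.0157
```

```bash
python3 -m pendant '[[[0,0.0035,0.006,0,0,0,-1],[0,0.0035,0.006,0,0,0,-1],[0,0.0035,0.006,0,0,0,-1],[0,0.0035,0.006,0,0,0,-1],[0,0.0035,0.006,0,0,0,-1]]]'
python3 - <<'E'
from h import *
T=env.observe()["tcp_pos"];p,d=env.snapshot("scene")
cv2.imwrite("pics/s6.png",cv2.resize(p[190:250,210:270],(600,600),interpolation=cv2.INTER_CUBIC)[:,:,::-1])
for X in ([.531,.1973,.055],T,T-[0,0,.054]):print(((np.array(proj("scene",np.array(X)))-[210,190])*10+4.5).round(1))
E
```

```text
clock: 14.52
tcp_pos: [0.5316, 0.1974, 0.1104]
ee_rot: [-0.107, -0.698, -0.106, 0.7]
force: [-0.4, 0.2, -0.7]
width: 0.0154
[376.8 389. ]
[377.7 218.4]
[374.7 384.3]
```

View pics/s6.png

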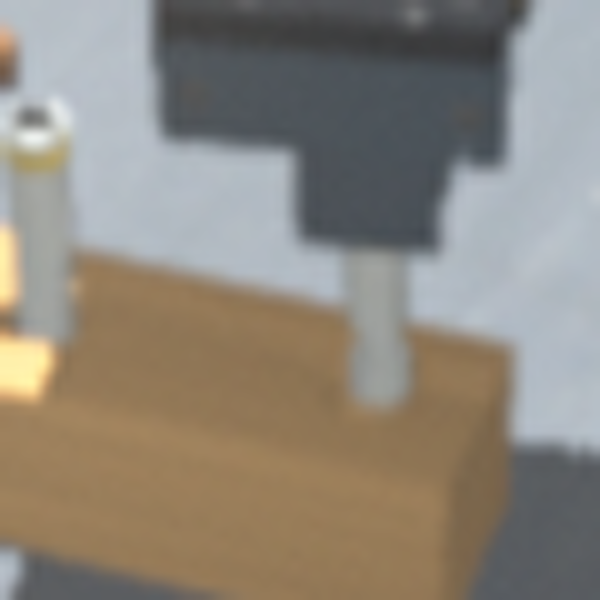

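The foot at (380,393) lines up with the hole to within about half a pixel. I'll nudge +x by 1 mm and lower it.

```bash
python3 -m pendant '[[[0,0.001,-0.004,0,0,0,-1],[0.004,0.001,-0.004,0,0,0,-1],[0.008,0.001,-0.004,0,0,0,-1],[0.012,0.001,-0.004,0,0,0,-1],[0.012,0.001,-0.004,0,0,0,-1]]]'
python3 -m pendant '[[[0.003,0,0,0,0,0,-1],[0.006,0,0,0,0,0,-1],[0.009,0,0,0,0,0,-1],[0.012,0,0,0,0,0,-1],[0.012,0,0,0,0,0,-1]]]'
```

```text
clock: 14.98
tcp_pos: [0.5328, 0.1975, 0.1072]
ee_rot: [-0.107, -0.698, -0.107, 0.7]
force: [0.8, 1.4, -1.4]
width: 0.0154
clock: 15.4
tcp_pos: [0.5327, 0.1975, 0.1043]
ee_rot: [-0.107, -0.698, -0.107, 0.7]
force: [1.2, 3.4, -0.3]
width: 0.0153
```

```bash
python3 -m pendant '[[[0,-0.0038,-0.0015,0,0,0,-1],[0.004,-0.0038,-0.0015,0,0,0,-1],[0.008,-0.0038,-0.0015,0,0,0,-1],[0.012,-0.0038,-0.0015,0,0,0,-1],[0.016,-0.0038,-0.0015,0,0,0,-1]]]'
python3 -m pendant '[[[0.008,0,0,0,0,0,-1],[0.016,0,0,0,0,0,-1],[0.024,0,0,0,0,0,-1],[0.03,0,0,0,0,0,-1],[0.03,0,0,0,0,0,-1]]]'
```

```text
clock: 15.82
tcp_pos: [0.5324, 0.1983, 0.1001]
ee_rot: [-0.107, -0.698, -0.106, 0.7]
force: [-0.3, -0.2, -1.5]
width: 0.0152
clock: 16.23
tcp_pos: [0.5324, 0.1983, 0.0924]
ee_rot: [-0.107, -0.698, -0.106, 0.7]
force: [-0.3, 0.7, -0.6]
width: 0.0157
```

Well inside now, with no force. Lowering to about 2 mm off the floor and then feeling for it.

```bash
python3 -m pendant '[[[0.012,0,0,0,0,0,-1],[0.024,0,0,0,0,0,-1],[0.036,0,0,0,0,0,-1],[0.048,0,0,0,0,0,-1],[0.06,0,0,0,0,0,-1]]]'
python3 -m pendant '[[[0.004,0,0,0,0,0,-1],[0.008,0,0,0,0,0,-1],[0.012,0,0,0,0,0,-1],[0.016,0,0,0,0,0,-1],[0.016,0,0,0,0,0,-1]]]'
python3 -m pendant '[[[0.002,0,0,0,0,0,-1],[0.004,0,0,0,0,0,-1],[0.006,0,0,0,0,0,-1],[0.006,0,0,0,0,0,-1],[0.006,0,0,0,0,0,-1]]]'
```

```text
clock: 16.65
tcp_pos: [0.5325, 0.1984, 0.0775]
ee_rot: [-0.107, -0.698, -0.106, 0.7]
force: [0.7, -0.6, -1.7]
width: 0.0155
clock: 17.07
tcp_pos: [0.5326, 0.1984, 0.0737]
ee_rot: [-0.107, -0.698, -0.106, 0.7]
force: [-0.1, 0.1, 0.2]
width: 0.0155
clock: 17.48
tcp_pos: [0.5326, 0.1984, 0.0724]
ee_rot: [-0.107, -0.698, -0.106, 0.7]
force: [-0.3, -0.1, -0.5]
width: 0.0152
```

```bash
python3 -m pendant '[[[0.002,0,0,0,0,0,-1],[0.004,0,0,0,0,0,-1],[0.006,0,0,0,0,0,-1],[0.006,0,0,0,0,0,-1],[0.006,0,0,0,0,0,-1]]]'
python3 -m pendant '[[[0.002,0,0,0,0,0,-1],[0.004,0,0,0,0,0,-1],[0.004,0,0,0,0,0,-1],[0.004,0,0,0,0,0,-1],[0.004,0,0,0,0,0,-1]]]'
```

```text
clock: 17.9
tcp_pos: [0.5326, 0.1984, 0.0709]
ee_rot: [-0.107, -0.698, -0.106, 0.7]
force: [-0.5, 0.3, 2.1]
width: 0.0155
clock: 18.32
tcp_pos: [0.533, 0.1985, 0.0707]
ee_rot: [-0.107, -0.698, -0.107, 0.7]
force: [-3.8, -1.3, 13.8]
width: 0.0153
```

The tube is on the floor: 13.8 N at TCP 0.0707, as expected for a foot at 0.015–0.016. Releasing and rising.

```bash
python3 -m pendant '[[[-0.003,0,0,0,0,0,-0.1],[-0.003,0,0,0,0,0,-0.1],[-0.003,0,0,0,0,0,-0.1],[-0.003,0,0,0,0,0,-0.1],[-0.003,0,0,0,0,0,-0.1]]]'
python3 -m pendant '[[[-0.03,0,0,0,0,0,-0.1],[-0.08,0,0,0,0,0,-0.1],[-0.14,0,0,0,0,0,-0.1],[-0.2,0,0,0,0,0,-0.1],[-0.26,0,0,0,0,0,-0.1]]]'
python3 -m pendant '[[[-0.06,0,0,0,0,0,-0.1],[-0.12,0,0,0,0,0,-0.1],[-0.17,0.1,0.03,0,0,0,-0.1],[-0.2,0.25,0.08,0,0,0,-0.1],[-0.2,0.4,0.13,0,0,0,-0.1]]]'
python3 -m pendant '[[[0,0.12,0.04,0,0,0,-0.1],[0,0.24,0.08,0,0,0,-0.1],[0,0.35,0.11,0,0,0,-0.1],[0,0.4,0.13,0,0,0,-0.1],[0,0.4,0.13,0,0,0,-0.1]]]'
python3 - <<'E'
from h import *
P=[env.snapshot(n)[0] for n in("scene","top")]
A=cv2.resize(P[0][180:260,190:270],(400,400),interpolation=cv2.INTER_CUBIC);B=cv2.resize(P[1][145:225,180:260],(400,400),interpolation=cv2.INTER_CUBIC)
cv2.imwrite("pics/end.png",np.hstack([A,B])[:,:,::-1])
X=np.array([.531,.1975,.119])
print(((np.array(proj("scene",X))-[190,180])*5+2).round(1),((np.array(proj("top",X))-[180,145])*5+2+[400,0]).round(1))
E
```

```text
clock: 18.73
tcp_pos: [0.5325, 0.1983, 0.0704]
ee_rot: [-0.107, -0.698, -0.106, 0.7]
force: [0.0, -0.0, 0.2]
width: 0.0409
clock: 19.15
tcp_pos: [0.533, 0.1985, 0.1375]
ee_rot: [-0.107, -0.698, -0.106, 0.7]
force: [-0.1, -0.9, -0.1]
width: 0.0413
clock: 19.57
tcp_pos: [0.5327, 0.0929, 0.1888]
ee_rot: [0.108, 0.699, 0.107, -0.699]
force: [0.5, 0.0, 0.4]
width: 0.0412
clock: 19.98
tcp_pos: [0.5306, -0.014, 0.1871]
ee_rot: [-0.106, -0.698, -0.105, 0.7]
force: [-0.7, 0.4, 0.1]
width: 0.0412
[289.9 145.7] [599.9 274.9]
```

View pics/end.png

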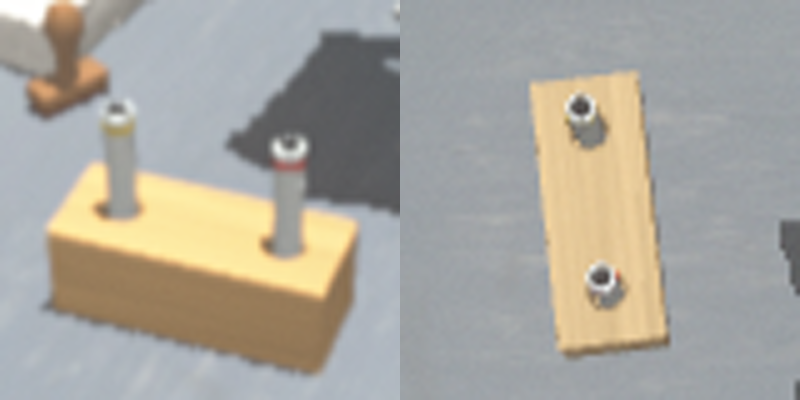

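The red-banded tube stands upright in the empty hole, with its top at crop (289,147). That matches the projection of a fully seated tube, (290,146). The other tube is untouched, so I'm handing in.

```bash
python3 -c "
from workcell import env
print(env.observe()['force'],env.observe()['clock']);print(env.sign_off())"
```

```text
[-0.3089355   0.62336127  0.10975247] 20.0833
the job is handed in; nothing more can be done
None
```

I drew the red-banded tube out of the fitting, stood it in the stand's empty hole and let go. The job was handed in at about 20 s; no verdict is reported.

- **Ring:** I felt its top at about 71 mm and pressed it to its stop. The highest force I read was 16 N, against the 35 N limit.
- **Drawing the tube:** A plain 4 mm lift would have let the ring come up too far. I raised the tube while tilting the grip about 16°, so the fingertip corners kept the ring down. After that I levelled the tool and drew the tube straight up. The wrist force stayed under about 10 N throughout the draw.
- **Placing:** The tube went into the hole, needing small sideways corrections, and met the floor at the expected height with 13.8 N. It was then released.

**Last checks:** In both cameras the tube stands upright. In the scene view its top is about one enlarged-crop pixel from where a fully seated tube should be. In the top view I estimated a slightly larger difference of 1–2 mm. The yellow-banded tube looked unmoved in both views and the stamp in the scene view. I did not check the pen and the tape in the final pictures, but the arm stayed clear of them. I saw the forces only at the end of each call, so brief peaks in between were not recorded.

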